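Load the free cradle of the bottle warmer and select it

TASK

Two of the bottle warmer's three leaning cradles are taken. Put the slim bottle that stands on the bench into the cradle that is free, fully down on its floor, without dropping it; then turn the selector knob until its white pointer clicks in at that cradle's mark. Leave the other two bottles in their cradles and the things round about where they are.

Things in the scene. Friction and masses are not known exactly. Their poses are not given: they have to be found in the camera images.
- warmer: bottle warmer, a flat grey housing 235 x 310 x 25 mm fixed to the bench, knob on the robot's side, three cradles in a row at the far side. Origin on the bench plane; x points away from the robot across the housing (which reaches from -135 to +100 mm), y along the row of cradles (to the left), z up
- cradle_1: left (+y) cradle (one white dot before it), selector 0.5 rad. Origin: centre of pocket floor, in the warmer's frame (0.065, 0.1, 0.047) m. z runs up a seated bottle's axis, leaning 26 deg (0.45 rad) from vertical to the warmer's -x (to the robot); y is the warmer's y. Pocket 42 x 44 mm inside, open on top; walls above floor along z: robot side 40 mm, left and right 25, far side 13
- cradle_2: middle cradle (two white dots before it), selector 1.0 rad. Origin: centre of pocket floor, in the warmer's frame (0.065, 0, 0.047) m. z runs up a seated bottle's axis, leaning 26 deg (0.45 rad) from vertical to the warmer's -x (to the robot); y is the warmer's y. Pocket 42 x 44 mm inside, open on top; walls above floor along z: robot side 40 mm, left and right 25, far side 13
- cradle_3: right (-y) cradle (three white dots before it), selector 1.5 rad. Origin: centre of pocket floor, in the warmer's frame (0.065, -0.1, 0.047) m. z runs up a seated bottle's axis, leaning 26 deg (0.45 rad) from vertical to the warmer's -x (to the robot); y is the warmer's y. Pocket 42 x 44 mm inside, open on top; walls above floor along z: robot side 40 mm, left and right 25, far side 13
- selector (a joint): black knob, vertical axis; value in rad grows clockwise from above. 0 = off (white ring), 0.5 = cradle 1 (one dot), 1.0 = cradle 2 (two dots), 1.5 = cradle 3 (three dots); starts at off. Click stops every 0.5 rad pull it to the nearest mark (up to 0.04 N m) and hold it. The pointer's direction in the warmer's frame is (1.0 - value) rad, counted from +x towards +y
- selector_grip (a point): centre of the knob's bar grip, on its axis, 45 mm above the bench, in the warmer's frame (-0.09, 0, 0.045) m. The bar is 46 mm long (along the pointer), 14 mm wide, top 57 mm above the bench; it stands on a 50 mm disc whose top is 31 mm above the bench. x axis: the pointer's direction
- bottle_new: slim white bottle with a blue screw cap, 36 mm diameter, 88 mm high overall, about 73 g, standing upright alone on the bench to the right of the warmer; full 36 mm diameter up to about 60 mm height, narrower above. Origin: centre of its underside; z axis towards the cap
- bottle_a: same kind of bottle (36 mm diameter, 88 mm high), already leaning in one of the cradles. Origin: centre of its underside, z towards the cap
- bottle_b: same kind of bottle (36 mm diameter, 88 mm high), already leaning in another of the cradles. Origin: centre of its underside, z towards the cap
- wide_bottle: wider, lower white bottle with a blue cap, 46 mm diameter, 74 mm high, loose bystander on the right, nearer the robot. Origin: centre of its underside
Not all that is in view belongs to the job. Leave any red look-alike of the bottle_new alone.

How it is judged:
On the way, in this order (a step that is already met when the one before it is completed fails the run):
1. the bench bottle sits in the free cradle, let go, with the selector still at off (((distance between bottle_new and cradle_1 below 0.012 m and angle between the z axis of bottle_new and the z axis of cradle_1, either way round below 0.22 rad) or (distance between bottle_new and cradle_2 below 0.012 m and angle between the z axis of bottle_new and the z axis of cradle_2, either way round below 0.22 rad) or (distance between bottle_new and cradle_3 below 0.012 m and angle between the z axis of bottle_new and the z axis of cradle_3, either way round below 0.22 rad)) and contact force between bottle_new and the fingers below 0.1 N and value of joint selector below 0.3 rad), for 0.2 s.
2. the selector is at the mark of the cradle just loaded (((distance between bottle_new and cradle_1 below 0.012 m and angle between the z axis of bottle_new and the z axis of cradle_1, either way round below 0.22 rad and value of joint selector between 0.38 and 0.62 rad) or (distance between bottle_new and cradle_2 below 0.012 m and angle between the z axis of bottle_new and the z axis of cradle_2, either way round below 0.22 rad and value of joint selector between 0.88 and 1.12 rad) or (distance between bottle_new and cradle_3 below 0.012 m and angle between the z axis of bottle_new and the z axis of cradle_3, either way round below 0.22 rad and value of joint selector between 1.38 and 1.62 rad))), for 0.2 s.
At the end, for the whole second after the job is handed in: The bench bottle is down in the cradle that was free (underside centre within 12 mm of the cradle's floor centre, axis within 0.22 rad of the cradle's), released and at rest; the selector rests within 0.12 rad of that cradle's position; the other two bottles are still seated in cradles (((distance between bottle_new and cradle_1 below 0.012 m and angle between the z axis of bottle_new and the z axis of cradle_1, either way round below 0.22 rad and value of joint selector between 0.38 and 0.62 rad) or (distance between bottle_new and cradle_2 below 0.012 m and angle between the z axis of bottle_new and the z axis of cradle_2, either way round below 0.22 rad and value of joint selector between 0.88 and 1.12 rad) or (distance between bottle_new and cradle_3 below 0.012 m and angle between the z axis of bottle_new and the z axis of cradle_3, either way round below 0.22 rad and value of joint selector between 1.38 and 1.62 rad)) and contact force between bottle_new and the fingers below 0.1 N and ((distance between bottle_a and cradle_1 below 0.012 m and angle between the z axis of bottle_a and the z axis of cradle_1, either way round below 0.22 rad) or (distance between bottle_a and cradle_2 below 0.012 m and angle between the z axis of bottle_a and the z axis of cradle_2, either way round below 0.22 rad) or (distance between bottle_a and cradle_3 below 0.012 m and angle between the z axis of bottle_a and the z axis of cradle_3, either way round below 0.22 rad)) and ((distance between bottle_b and cradle_1 below 0.012 m and angle between the z axis of bottle_b and the z axis of cradle_1, either way round below 0.22 rad) or (distance between bottle_b and cradle_2 below 0.012 m and angle between the z axis of bottle_b and the z axis of cradle_2, either way round below 0.22 rad) or (distance between bottle_b and cradle_3 below 0.012 m and angle between the z axis of bottle_b and the z axis of cradle_3, either way round below 0.22 rad)) and linear speed of each of bottle_new, bottle_a, bottle_b below 0.02 m/s and velocity of joint selector between -0.1 and 0.1 rad/s); the robot touches nothing.
It fails at once if the bench bottle falls freely (faster than 0.6 m/s with no finger on it) (linear speed of bottle_new above 0.6 m/s and contact force between bottle_new and the fingers below 0.01 N).
It fails at once if a bottle already in a cradle is moved more than 20 mm (distance of any of bottle_a, bottle_b from where it was at the start of the episode above 0.02 m).
It fails at once if a loose bystander is moved more than 30 mm (distance of wide_bottle from where it was at the start of the episode above 0.03 m).
It also fails if it takes over 56 s, if anything falls off the work surface, if the arm or the gripper's body presses on something with over 40 N, if the wrist force passes 120 N, or if a joint passes its speed limit or range.

ROBOT

A 6-joint arm with a two-finger parallel gripper is mounted at the origin on the work surface; the furniture and walls round the work are solid. World frame = base frame: x ahead of the robot, y to its left, z up, the work surface at z = 0. Lengths are in m, angles in rad, forces in N, time in s.
With the tool pointing down it reaches from about 0.375 to 0.9 m from the base axis. Payload 3.1 kg.
Tool frame: the origin (TCP) lies between the finger pads; the fingertips stand 22 mm ahead of it and the grasp point (between the pads) lies 3 mm ahead of it; z points along the fingers, y is the line along which they close (so a half turn about z gives the same grasp; the last joint's range is limited). The gripper opens to 87 mm and grips with 3 to 60 N. Pads are 19 mm wide; open, the fingers measure 117 mm over their backs; the gripper's body (75 mm by 190 mm) begins 51 mm behind the grasp point.
Start: joints at [1.032, 0.527, 1.433, -0, 1.181, -0.178], TCP at [0.22, 0.585, 0.245] pointing down, gripper open.
Joint ranges: [-3.08, 3.08], [-0.75, 2.2], [0.22, 2.44], [-1.43, 4.57], [0, 2.65], [-2.85, 2.85]. Speed limits (rad/s): [2.79, 2.79, 3.14, 3.14, 3.14, 3.14].

INTERFACE

Orientations are given as a unit quaternion [x, y, z, w].
In Python, from rig import robot gives the robot as it stands.
- The arm moves only by the tool move_arm, never from a script. Its argument "series" is text: rows parted by semicolons, each of 6 numbers parted by spaces: the shift along the tool's x, y, z in mm, then the turn, a rotation vector about the tool's x, y, z in degrees. In form: dx dy dz ax ay az; .... A call has 1 to 8 rows; each row is the pose to reach, as a shift and turn from the pose commanded when the call began, along the tool's axes at that moment; what a row does not reach only later rows make up. A row lasts 1/12 s, in which the tool goes at most 41.7 mm and 7.16 degrees, less where a joint would pass 70% of its speed; a pose out of reach is approached as far as the arm can. A call with a gripper value outside its range is refused whole. "jaw" is the opening, from 0 (shut) to 1 (fully open), set as the call begins (left out, the last holds). The fingers move at their own pace and stop on an object; "newtons" is the grip in N (left out, the last holds). Time passes only in rows, so rows that repeat a pose let the fingers close. It gives the time, the measured TCP pose, the force, the opening and the grip force at its end, in the units of the state.
- robot.get_obs(): the state, without advancing time (a new reading comes with each control period).
- robot.camera(name): name is "side" or "top" or "wrist"; returns a dict with "img" (480x640x3 uint8, red, green, blue), "mtx" (3x3 intrinsics, pixels), "world_to_cam" (4x4, takes a point from world to camera coordinates). Camera axes: x right, y down, z forward; pixel columns grow to the right and rows downward; lengths in m; the calibration is good to about 2 mm. A picture is of the moment at which its call begins. There is no depth.
- robot.hand_in(): hands the job in; it is judged then, once.
Trained networks look in a picture, given as the dict that the camera call returned (one of the last four; its "shot" number tells which), for a name from the list of things; names that differ only in an ending like _2 or _b are one class to them, and where a whole thing is asked for, a point or a joint stands for the part that bears it (a point fixed in the world has none). Each returns a list of dicts, best first, with "p" (0 to 1); they miss things now and then, are a little off and sometimes report something else, mostly with a low value. They report only what shows in the picture. A call takes as long as a camera call. They do not tell look-alikes from the thing itself.
- robot.search_frame(picture, thing): "xyz" ([x, y, z] in m, in world coordinates, good to about 4 mm: the middle of the surface that is visible of it).
- robot.tip_of(picture, thing): "xyz" ([x, y, z] in m, in world coordinates, good to about 4 mm: a listed point, or the origin of a listed thing).
The state is a dict: "time": time; "q": joint angles; "joint_velocities": joint speeds; "joint_torque": joint torques, N m; "position": TCP position; "tool_rot": TCP orientation; "ft_force": force on the tool from outside, world axes, zero at the start; "moment": the same for the moment, N m; "grip_width": finger opening in m; "grip_force": force on a finger pad.
Only numpy, scipy, OpenCV 4.12 (cv2) and the standard library are available. Lean on these libraries where they do the work, as an engineer would, in place of code of your own. Each camera call takes 0.05 s, during which the arm holds its last target. There are 200 camera calls.

## Working session

There is one attempt and no reset: what is moved stays moved. The work goes in short steps, Python scripts to look and compute and a tool call to move; the robot and the scene stay as the last step left them, time stands still between calls to the robot, and variables do not carry over. Pictures are saved under pics/ and viewed, at most 14 in all, crops included, and the job is handed in when it is done.

Besides the shell and the picture viewer there is one more tool, called after ">>>" as name(argument=value, ...) on one line, values as JSON. move_arm: Moves the arm, as the interface text tells. Its arguments: {"type":"object","properties":{"series":{"type":"string"},"jaw":{"type":"number"},"newtons":{"type":"number"}},"required":["series"]}

```bash
mkdir -p pics; ls
python3 - <<'E'
from rig import robot
import cv2,numpy as np
o=robot.get_obs();print(o['time'],o['position'],o['tool_rot'],o['grip_width'])
for c in("top","side"):
    p=robot.camera(c);cv2.imwrite(f"pics/{c}0.png",p["img"][:,:,::-1])
    print(c,p["mtx"].tolist(),np.round(p["world_to_cam"],3).tolist())
    for t in("warmer","cradle_1","selector_grip","bottle_new","wide_bottle"):
        for d in robot.tip_of(p,t):
            x=np.array(d["xyz"]);u=p["mtx"]@(p["world_to_cam"]@np.r_[x,1])[:3]
            print(t,np.round(x,3),round(d["p"],2),np.round(u[:2]/u[2]))
E
```

```text
pics
0.0 [0.21965914 0.58439669 0.24356297] [ 1.78920312e-01  9.83862958e-01 -1.02700953e-03 -3.83027905e-04] 0.0869466105470108
top [[465.7904880007383, 0.0, 324.69391129387435], [0.0, 465.7904880007383, 243.44072496469943], [0.0, 0.0, 1.0]] [[0.011, -1.0, 0.023, -0.086], [-0.998, -0.012, -0.055, 0.477], [0.056, -0.022, -0.998, 1.015], [0.0, 0.0, 0.0, 1.0]]
warmer [ 0.543  0.086 -0.001] 0.86 [251. 214.]
cradle_1 [ 0.613 -0.016  0.042] 0.72 [296. 180.]
cradle_1 [0.616 0.087 0.048] 0.6 [248. 177.]
cradle_1 [0.616 0.187 0.048] 0.59 [201. 176.]
selector_grip [0.459 0.084 0.044] 0.86 [248. 251.]
bottle_new [ 0.515 -0.278  0.002] 0.67 [413. 228.]
bottle_new [ 0.447 -0.192 -0.008] 0.49 [374. 258.]
side [[507.5887739867157, 0.0, 323.5597826829521], [0.0, 507.5887739867157, 241.05961441218682], [0.0, 0.0, 1.0]] [[-0.847, 0.53, 0.021, 0.441], [0.266, 0.458, -0.849, -0.049], [-0.46, -0.713, -0.529, 1.23], [0.0, 0.0, 0.0, 1.0]]
warmer [ 0.551  0.082 -0.   ] 0.69 [333. 315.]
cradle_1 [0.611 0.089 0.05 ] 0.93 [307. 307.]
cradle_1 [0.61  0.189 0.044] 0.69 [339. 345.]
cradle_1 [ 0.61  -0.011  0.044] 0.68 [280. 279.]
cradle_1 [0.452 0.083 0.043] 0.27 [379. 280.]
selector_grip [0.454 0.084 0.044] 0.87 [379. 280.]
bottle_new [ 0.45  -0.312 -0.002] 0.91 [281. 212.]
bottle_new [ 0.444 -0.194  0.004] 0.72 [307. 231.]
wide_bottle [ 0.347 -0.31  -0.002] 0.78 [316. 203.]
```

View pics/top0.png

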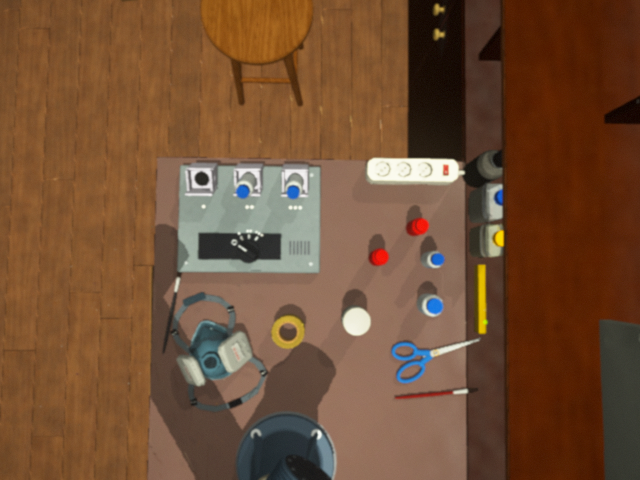

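View pics/side0.png

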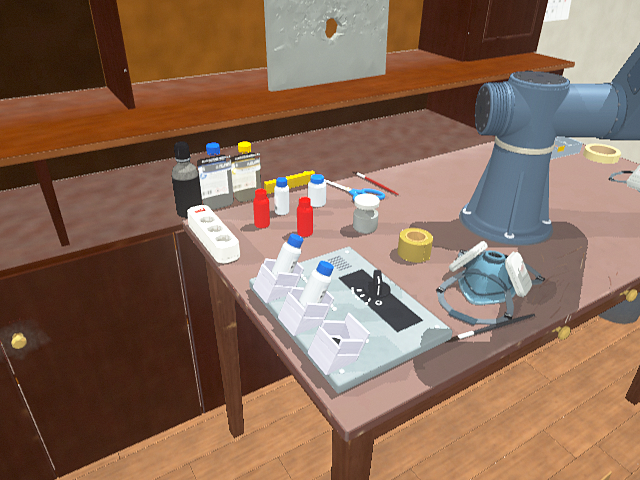

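The top view has four candidates:
- Red look-alikes at (418,226) and (379,256).
- A white bottle with a blue cap at (435,259), slim.
- A white bottle with a blue cap at (431,305), wider and nearer the robot, so it is the bystander.

The slim white one at (435,259), side view (281,197), fits bottle_new. The free cradle is the leftmost one, cradle_1 with one dot, at top view (201,178). I'll confirm the bottle in a crop and check the height of the shelf on the right.

```bash
cat > h.py <<'E'
import numpy as np,cv2
from rig import robot
from scipy.spatial.transform import Rotation as R
def px(p,x):
    u=p["mtx"]@(p["world_to_cam"]@np.r_[x,1])[:3];return u[:2]/u[2]
def ray(p,uv):
    W=np.linalg.inv(p["world_to_cam"]);d=W[:3,:3]@np.linalg.inv(p["mtx"])@np.r_[uv,1];return W[:3,3],d
def at_z(p,uv,z):
    c,d=ray(p,uv);return c+d*(z-c[2])/d[2]
def tri(views):
    A=np.zeros((3,3));b=np.zeros(3)
    for p,uv in views:
        c,d=ray(p,uv);d/=np.linalg.norm(d);M=np.eye(3)-np.outer(d,d);A+=M;b+=M@c
    return np.linalg.solve(A,b)
def rot(yaw,tilt=0):
    # tool y along world y turned by yaw, tool z down, leaning tilt forward (bottle top to robot)
    s,c=np.sin(tilt),np.cos(tilt);z=np.array([s,0,-c]);y=np.array([0,1,0]);x=np.cross(y,z)
    return R.from_euler('z',yaw)*R.from_matrix(np.c_[x,y,z])
def go(pos,rt):
    o=robot.get_obs();r=R.from_quat(o['tool_rot'])
    print('shift mm',np.round(r.inv().apply(np.array(pos)-o['position'])*1000,1),'rot deg',np.round((r.inv()*rt).as_rotvec(degrees=True),1))
E
python3 - <<'E'
from h import *
s=robot.camera("side");t=robot.camera("top")
cv2.imwrite("pics/crop.png",cv2.resize(s["img"][150:260,230:400,::-1],None,fx=4,fy=4,interpolation=cv2.INTER_CUBIC))
# shelf front edge: plane through top-view pixels (505,100),(505,400); hit with side rays on lower/upper edge
c,a=ray(t,(505,100));_,b=ray(t,(505,400));n=np.cross(a,b)
for uv in((100,143),(300,111),(500,78)):
    c2,d=ray(s,uv);print(np.round(c2+d*(n@(c-c2))/(n@d),3))
go([.48,.15,.28],rot(0))
E
```

```text
[ 0.81  -0.403  0.213]
[ 0.344 -0.399  0.211]
[-0.362 -0.392  0.21 ]
shift mm [-396.5 -315.6  -35.4] rot deg [  0.    0.  -20.6]
```

View pics/crop.png

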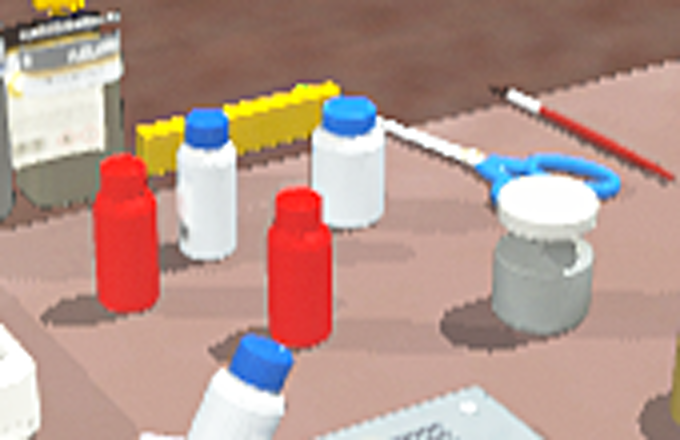

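The crop confirms it: at (207,185) there is a slim white bottle with a blue cap, between the two red look-alikes, and the wider one is at (348,165). The shelf edge is at y≈-0.40 and z≈0.21, so I'll grip with the fingers at about -20° from x, which keeps the body clear of it.

>>> move_arm(series="-400 -316 -60 0 0 57; -400 -316 -60 0 0 57; -400 -316 -60 0 0 57; -400 -316 -60 0 0 57; -400 -316 -60 0 0 57; -400 -316 -60 0 0 57; -400 -316 -60 0 0 57; -400 -316 -60 0 0 57", jaw=0.75, newtons=15)

```text
time: 1.37
position: [0.3916, 0.2997, 0.284]
tool_rot: [0.629, 0.777, 0.0, 0.0]
ft_force: [0.8, 0.3, -1.4]
grip_width: 0.0654
grip_force: 0.0
```

Run:
```python
from h import *
o=robot.get_obs();print(o['time'],o['position'],o['grip_width'])
go([.44,-.29,.26],rot(np.radians(-110)))
```

```text
1.3667 [0.39157093 0.29970452 0.2840383 ] 0.06537260849232825
shift mm [-586.8  -75.8   23.9] rot deg [ 0.  -0.  32.1]
```

>>> move_arm(series="-587 -76 10 0 0 32; -587 -76 10 0 0 32; -587 -76 10 0 0 32; -587 -76 10 0 0 32; -587 -76 10 0 0 32; -587 -76 10 0 0 32; -587 -76 10 0 0 32; -587 -76 10 0 0 32")

```text
time: 2.03
position: [0.4198, -0.0326, 0.2783]
tool_rot: [0.817, 0.576, 0.0, 0.0]
ft_force: [0.6, 0.2, 0.1]
grip_width: 0.0653
grip_force: 0.0
```

Run:
```python
from h import *
o=robot.get_obs();print(o['time'],o['position'],o['grip_width'])
go([.43,-.28,.27],rot(np.radians(-110)))
```

```text
2.0333 [ 0.41981056 -0.03259171  0.27826419] 0.06530406132188364
shift mm [-229.6   92.7    8.3] rot deg [ 0.1 -0.   0.4]
```

>>> move_arm(series="-230 93 8 0 0 0; -230 93 8 0 0 0; -230 93 8 0 0 0; -230 93 8 0 0 0; -230 93 8 0 0 0; -230 93 8 0 0 0; -230 93 8 0 0 0; -230 93 8 0 0 0")

```text
time: 2.7
position: [0.4303, -0.2808, 0.2697]
tool_rot: [0.818, 0.575, 0.0, 0.0]
ft_force: [0.2, 0.9, -0.2]
grip_width: 0.0655
grip_force: 0.0
```

Run:
```python
from h import *
o=robot.get_obs();print(o['time'],o['position'],o['grip_width'])
p=robot.camera("wrist");cv2.imwrite("pics/w1.png",p["img"][:,:,::-1])
for c in("wrist","top","side"):
    if c!="wrist":p=robot.camera(c)
    for d in robot.tip_of(p,"bottle_new"):print(c,np.round(d["xyz"],3),round(d["p"],2),np.round(px(p,d["xyz"])))
go([.45,-.312,.20],rot(np.radians(-110)))
```

```text
2.7 [ 0.43030638 -0.28080114  0.26969254] 0.06547807123659873
wrist [ 0.516 -0.281 -0.004] 0.84 [396. 167.]
wrist [ 0.449 -0.197 -0.   ] 0.73 [313. 114.]
wrist [ 0.448 -0.313  0.001] 0.64 [348. 215.]
top [ 0.446 -0.309  0.002] 0.83 [426. 259.]
top [ 0.444 -0.194 -0.006] 0.58 [375. 259.]
top [ 0.514 -0.276  0.001] 0.53 [412. 229.]
side [ 0.446 -0.313  0.   ] 0.95 [282. 211.]
side [ 0.519 -0.279 -0.003] 0.78 [261. 226.]
side [ 0.444 -0.196  0.001] 0.64 [306. 232.]
side [ 0.612 -0.013  0.05 ] 0.42 [278. 277.]
shift mm [-26.5  30.2  70.1] rot deg [-0.  -0.   0.5]
```

View pics/w1.png

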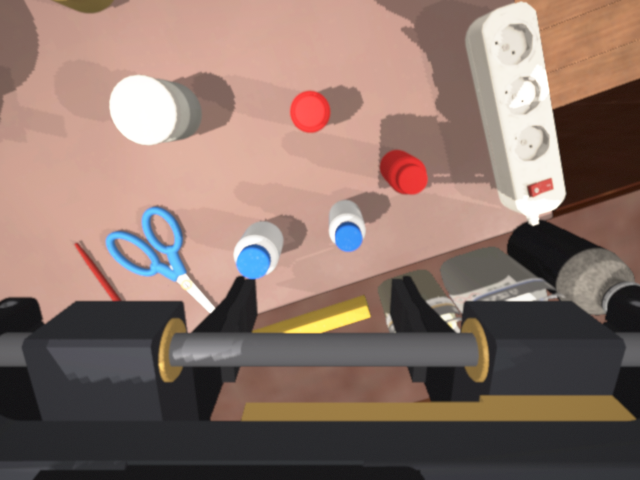

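The wrist view shows the slim white bottle with its cap at (348,236) and the red ones at (310,110) and (404,172), clear of it. I'll check the cap centre at z=0.088 and work out the descent.

Run:
```python
from h import *
p=robot.camera("wrist");print(at_z(p,(348,237),.088))
go([.448,-.312,.15],rot(np.radians(-110)));go([.448,-.312,.055],rot(np.radians(-110)))
```

```text
[ 0.44396211 -0.30573055  0.088     ]
shift mm [-27.1  28.2 120.1] rot deg [-0.  -0.   0.5]
shift mm [-27.1  28.2 215.1] rot deg [-0.  -0.   0.5]
```

>>> move_arm(series="-26 27 40 0 0 0; -26 27 80 0 0 0; -26 27 120 0 0 0; -26 27 155 0 0 0; -26 27 185 0 0 0; -26 27 205 0 0 0; -26 27 215 0 0 0; -26 27 215 0 0 0")

```text
time: 3.72
position: [0.4464, -0.3105, 0.053]
tool_rot: [0.817, 0.577, -0.0, -0.002]
ft_force: [0.3, 0.1, 0.6]
grip_width: 0.0651
grip_force: 0.0
```

Run:
```python
from h import *
o=robot.get_obs();print(o['time'],o['position'],o['ft_force'])
p=robot.camera("wrist");s=robot.camera("side")
im=np.vstack([cv2.resize(p["img"][120:440,:],(560,280)),cv2.resize(s["img"][140:260,200:420],(560,305))])
cv2.imwrite("pics/w2.png",im[:,:,::-1])
```

```text
3.7167 [ 0.44636281 -0.31051528  0.05297033] [0.30115164 0.07973027 0.63986064]
```

View pics/w2.png

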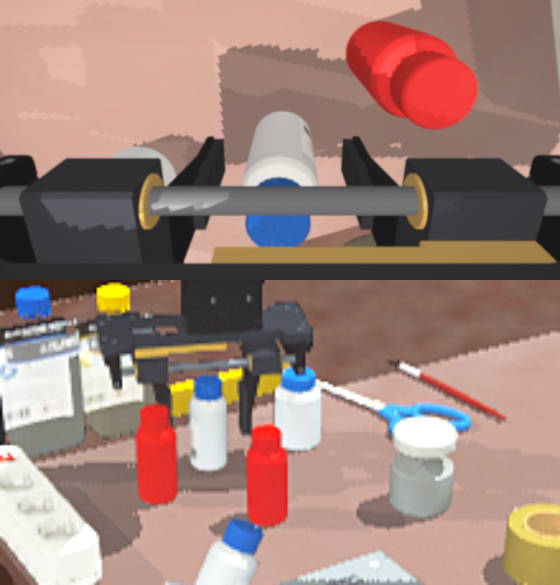

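The bottle sits centred between the fingers: wrist cap at (280,210), fingers at 215 and 350. I'll close.

>>> move_arm(series="0 0 0 0 0 0; 0 0 0 0 0 0; 0 0 0 0 0 0; 0 0 0 0 0 0; 0 0 0 0 0 0; 0 0 0 0 0 0", jaw=0.2, newtons=15)

```text
time: 4.32
position: [0.4471, -0.3121, 0.0554]
tool_rot: [0.817, 0.576, 0.0, 0.0]
ft_force: [-0.4, 0.8, 3.3]
grip_width: 0.0357
grip_force: 14.8
```

>>> move_arm(series="0 0 -20 0 0 0; 0 0 -50 0 0 0; 0 0 -90 0 0 0; 0 0 -130 0 0 0; 0 0 -170 0 0 0; 0 0 -170 0 0 0; 0 0 -170 0 0 0")

```text
time: 4.9
position: [0.4481, -0.313, 0.2275]
tool_rot: [0.817, 0.576, 0.0, 0.003]
ft_force: [-0.9, 0.4, -1.3]
grip_width: 0.0353
grip_force: 14.8
```

Run:
```python
from h import *
o=robot.get_obs();print(o['time'],o['position'],o['q'])
s=robot.camera("side");t=robot.camera("top")
for c,p in(("side",s),("top",t)):
  for n in("bottle_new","warmer","cradle_1","selector_grip"):
    for d in robot.tip_of(p,n)[:4]:print(c,n,np.round(d["xyz"],3),round(d["p"],2))
im=s["img"][130:260,190:400];cv2.imwrite("pics/s3.png",cv2.resize(im,None,fx=3,fy=3)[:,:,::-1])
cv2.imwrite("pics/t3.png",cv2.resize(t["img"][150:290,150:340],None,fx=4,fy=4,interpolation=cv2.INTER_CUBIC)[:,:,::-1])
r=rot(0,.45)*R.from_euler('z',np.pi)
go([.5,-.0,.25],r);go([.45,-.1,.25],rot(-np.pi))
```

```text
4.9 [ 0.44810971 -0.31300723  0.22747734] [-8.14217937e-01  4.41789681e-01  1.65312911e+00  2.47654723e-06
  1.04034941e+00 -4.71973481e-01]
side bottle_new [ 0.449 -0.313  0.17 ] 0.73
side bottle_new [ 0.516 -0.278  0.001] 0.68
side bottle_new [ 0.445 -0.192  0.004] 0.63
side bottle_new [ 0.611 -0.012  0.044] 0.62
side warmer [ 0.55   0.085 -0.002] 0.62
side cradle_1 [0.612 0.19  0.045] 0.76
side cradle_1 [0.611 0.087 0.046] 0.72
side cradle_1 [ 0.61  -0.01   0.046] 0.61
side selector_grip [0.456 0.084 0.046] 0.68
top bottle_new [ 0.516 -0.279  0.002] 0.9
top bottle_new [ 0.441 -0.195 -0.006] 0.61
top bottle_new [ 0.445 -0.312  0.17 ] 0.58
top warmer [0.545 0.088 0.   ] 0.74
top cradle_1 [ 0.612 -0.015  0.043] 0.91
top cradle_1 [0.615 0.088 0.049] 0.84
top cradle_1 [0.617 0.187 0.048] 0.81
top selector_grip [0.454 0.085 0.05 ] 0.81
shift mm [311.6 -54.7 -25.6] rot deg [-15.9  22.4  69.1]
shift mm [200.6 -68.2 -25.7] rot deg [-0.1  0.  70.4]
```

View pics/t3.png

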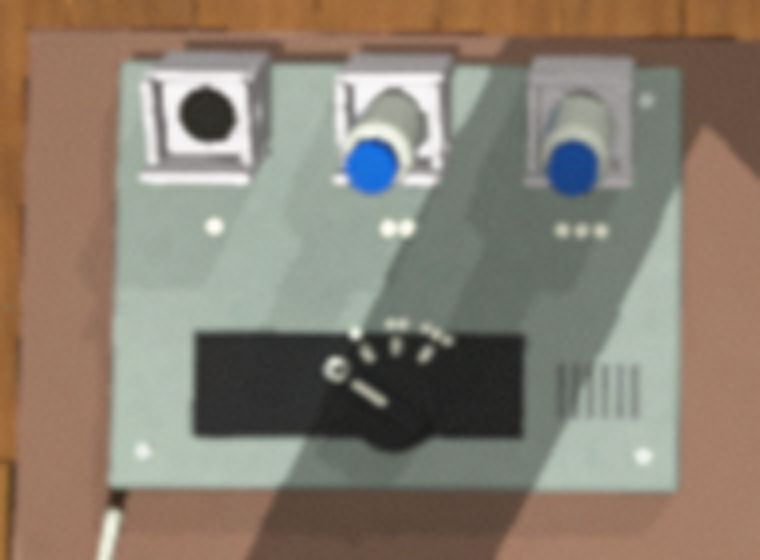

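The crop shows the left cradle (207,115) empty with one dot and the other two taken. The knob's pointer is at the off ring (335,368). I'll refine the warmer pose from the housing corners.

Run:
```python
from h import *
t=robot.camera("top");s=robot.camera("side")
f=lambda u,v:(150+u/4-.4,150+v/4-.4)
for c in((122,62),(683,68),(678,490),(110,488)):print('corner',np.round(at_z(t,f(*c),.025),4))
print('floor disc',np.round(at_z(t,f(207,114),.047),4))
for n,w in(('d1',(214,226)),('d3',(581,231))):print(n,np.round(at_z(t,f(*w),.025),4))
g=s["img"][310:390,290:390];cv2.imwrite("pics/s4.png",cv2.resize(g,None,fx=7,fy=7,interpolation=cv2.INTER_CUBIC)[:,:,::-1])
for x in((.613,.187,.047),(.613,.188,.047)):print(px(s,x),px(t,x))
```

```text
corner [0.6453 0.239  0.025 ]
corner [ 0.6469 -0.0683  0.025 ]
corner [ 0.4146 -0.0682  0.025 ]
corner [0.4124 0.2389 0.025 ]
floor disc [0.613  0.1866 0.047 ]
d1 [0.5556 0.1866 0.025 ]
d3 [ 0.5557 -0.0134  0.025 ]
[337.33907472 343.43833313] [201.15724325 178.08781713]
[337.6925181  343.82506209] [200.68776919 178.08062509]
```

View pics/s4.png

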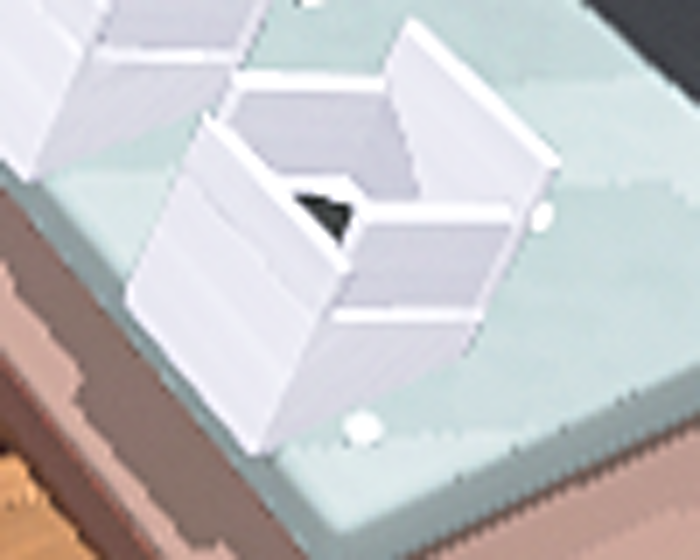

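Yaw is about 0 and cradle_1's floor is at (0.6125, 0.1867, 0.047). I'll head for a point above it with the tilted orientation.

```bash
cat >> h.py <<'E'
TILT=rot(0,.45)*R.from_euler('z',np.pi)
C=np.array([.6125,.1867,.047]);A=np.array([-np.sin(.45),0,np.cos(.45)])
E
python3 -c "
from h import *
go(C+A*.20,TILT)"
```

```text
shift mm [496.1 -93.5  -2.4] rot deg [-15.9  22.4  69.1]
```

>>> move_arm(series="496 -94 -25 -16 22.4 69; 496 -94 -25 -16 22.4 69; 496 -94 -25 -16 22.4 69; 496 -94 -25 -16 22.4 69; 496 -94 -25 -16 22.4 69; 496 -94 -25 -16 22.4 69; 496 -94 -25 -16 22.4 69; 496 -94 -25 -16 22.4 69")

```text
time: 6.17
position: [0.4965, 0.0086, 0.241]
tool_rot: [0.973, 0.154, 0.173, 0.001]
ft_force: [-0.0, -0.4, -1.3]
grip_width: 0.0354
grip_force: 14.8
```

```bash
python3 -c "
from h import *
o=robot.get_obs();print(o['time'],o['position'],o['q'],o['grip_width'])
go(C+A*.18,TILT)"
```

```text
6.1667 [0.49654621 0.00857352 0.2409891 ] [-0.29503331  0.26174599  1.98749787  0.26564169  0.59294675  0.76322896] 0.03544935072705922
shift mm [  76.4 -160.2   51.8] rot deg [-3.8  5.6 17.3]
```

>>> move_arm(series="76 -160 20 -3.8 5.6 17.3; 76 -160 20 -3.8 5.6 17.3; 76 -160 20 -3.8 5.6 17.3; 76 -160 20 -3.8 5.6 17.3; 76 -160 20 -3.8 5.6 17.3; 76 -160 40 -3.8 5.6 17.3; 76 -160 52 -3.8 5.6 17.3; 76 -160 52 -3.8 5.6 17.3")

```text
time: 6.83
position: [0.5335, 0.1871, 0.2059]
tool_rot: [0.975, 0.005, 0.221, 0.0]
ft_force: [-0.3, 0.2, -1.2]
grip_width: 0.0357
grip_force: 14.8
```

Run:
```python
from h import *
o=robot.get_obs();print(o['time'],o['position'],o['q'],o['ft_force'])
go(C+A*.18,TILT);go(C+A*.0555,TILT)
s=robot.camera("side");t=robot.camera("top")
for p in(s,t):
  for d in robot.tip_of(p,"bottle_new"):
    x=np.array(d["xyz"]);
    if x[2]>.06:print(x,d["p"],'axial',(x-C)@A,'off',x-C-A*((x-C)@A))
```

```text
6.8333 [0.53345399 0.18713053 0.20585917] [ 0.17749349  0.40659924  1.92465312 -0.20243787  0.3773191   1.90958584] [-0.29371005  0.16911644 -1.18648973]
shift mm [ 2.1  0.4 -2.6] rot deg [-0.1  0.2  0.6]
shift mm [  2.6   0.7 121.9] rot deg [-0.1  0.2  0.6]
[0.5566 0.1874 0.1547] 0.84 axial 0.1212927262802011 off [-0.00314184  0.0007     -0.00151768]
[0.5565 0.1893 0.1536] 0.54 axial 0.12034573102102426 off [-0.00365375  0.0026     -0.00176496]
```

>>> move_arm(series="3 0 20 0 0 0.6; 3 -1 40 0 0 0.6; 3 -1 60 0 0 0.6; 3 -1 72 0 0 0.6; 3 -1 72 0 0 0.6; 3 -1 72 0 0 0.6")

```text
time: 7.53
position: [0.5676, 0.1844, 0.1445]
tool_rot: [0.975, -0.003, 0.222, -0.0]
ft_force: [0.4, 0.6, -1.1]
grip_width: 0.0357
grip_force: 14.8
```

Run:
```python
from h import *
o=robot.get_obs();print(o['time'],o['position'],o['ft_force'])
go(C+A*.0555,TILT)
s=robot.camera("side");t=robot.camera("top")
for p in(s,t):
  for d in robot.tip_of(p,"bottle_new"):
    x=np.array(d["xyz"]);
    if x[1]>.15:print(x,d["p"],'axial',(x-C)@A,'off',x-C-A*((x-C)@A))
a=cv2.resize(s["img"][270:390,270:400],(433,400),interpolation=cv2.INTER_CUBIC);b=cv2.resize(t["img"][150:240,160:230],(311,400),interpolation=cv2.INTER_CUBIC)
cv2.imwrite("pics/s5.png",np.hstack([a,b])[:,:,::-1])
```

```text
7.5333 [0.56760758 0.184359   0.14445672] [ 0.44828011  0.63061618 -1.10054244]
shift mm [-1.9 -2.3 51.8] rot deg [ 0.   0.1 -0.3]
[0.5919 0.183  0.0899] 0.63 axial 0.047589470693621204 off [ 9.97795383e-05 -3.70000000e-03  4.81990114e-05]
[0.5928 0.1874 0.0952] 0.49 axial 0.05197037135539029 off [0.00290532 0.0007     0.00140343]
```

View pics/s5.png

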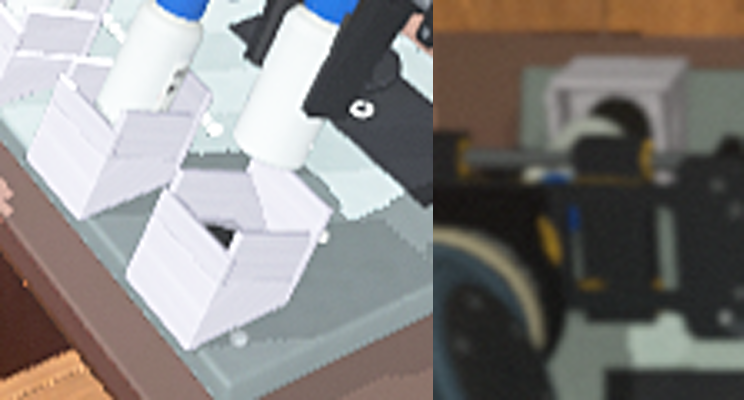

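The bottle (280,130) hangs in line just above the pocket (230,240). I'll correct y by 2 mm and lower it.

>>> move_arm(series="-1 -2 0 0 0 0; -1 -2 10 0 0 0; -1 -2 20 0 0 0; -1 -2 30 0 0 0; -1 -2 38 0 0 0; -1 -2 42 0 0 0; -1 -2 42 0 0 0")

```text
time: 8.32
position: [0.585, 0.1872, 0.1044]
tool_rot: [0.975, -0.002, 0.221, -0.001]
ft_force: [0.4, 0.3, -0.6]
grip_width: 0.0354
grip_force: 14.8
```

Run:
```python
from h import *
o=robot.get_obs();print(o['time'],o['position'],o['ft_force'])
go(C+A*.0555,TILT)
```

```text
8.3167 [0.58496818 0.18723114 0.10440115] [ 0.44891141  0.2702804  -0.57531553]
shift mm [-0.1  0.5  8.2] rot deg [-0.   0.2 -0.3]
```

No contact yet, about 8 mm to go.

>>> move_arm(series="0 0 3 0 0 0; 0 0 5 0 0 0; 0 0 7 0 0 0; 0 0 8 0 0 0; 0 0 8 0 0 0")

```text
time: 8.73
position: [0.5885, 0.1874, 0.099]
tool_rot: [0.975, -0.002, 0.223, -0.001]
ft_force: [0.3, -0.4, -0.4]
grip_width: 0.0356
grip_force: 14.8
```

>>> move_arm(series="0 0 1 0 0 0; 0 0 2 0 0 0; 0 0 3 0 0 0; 0 0 3 0 0 0")

```text
time: 9.07
position: [0.5898, 0.1881, 0.0971]
tool_rot: [0.975, -0.002, 0.223, -0.001]
ft_force: [-2.5, 1.8, 3.9]
grip_width: 0.0354
grip_force: 15.0
```

Floor contact (about 5 N) at the expected depth. I'll release and back out along the axis.

>>> move_arm(series="0 0 0 0 0 0; 0 0 0 0 0 0; 0 0 0 0 0 0; 0 0 0 0 0 0; 0 0 0 0 0 0", jaw=0.65)

```text
time: 9.48
position: [0.5899, 0.1873, 0.0962]
tool_rot: [0.975, -0.002, 0.222, -0.001]
ft_force: [0.2, -0.7, -0.6]
grip_width: 0.0546
grip_force: 0.0
```

>>> move_arm(series="0 0 -10 0 0 0; 0 0 -30 0 0 0; 0 0 -60 0 0 0; 0 0 -95 0 0 0; 0 0 -130 0 0 0; 0 0 -130 0 0 0")

```text
time: 9.98
position: [0.5334, 0.1881, 0.2188]
tool_rot: [0.974, -0.002, 0.226, -0.002]
ft_force: [1.0, -0.4, 0.0]
grip_width: 0.0563
grip_force: 0.0
```

Run:
```python
from h import *
o=robot.get_obs();print(o['time'],o['position'],o['ft_force'])
s=robot.camera("side");t=robot.camera("top")
for p in(s,t):
  for d in robot.tip_of(p,"bottle_new"):
    x=np.array(d["xyz"]);
    if x[0]>.55:print(np.round(x,3),round(d["p"],2))
  for d in robot.tip_of(p,"selector_grip"):print('knob',np.round(d["xyz"],4),d["p"])
a=cv2.resize(s["img"][210:390,220:440],(733,600),interpolation=cv2.INTER_CUBIC)
cv2.imwrite("pics/s6.png",a[:,:,::-1])
# knob grasp: tool y perpendicular to pointer: dir 1.0 rad-90deg -> y at -32.7deg
K=np.array([.457,.0865,.045])
go(K+[0,0,.14],rot(1.0-np.pi))
```

```text
9.9833 [0.53339207 0.18805303 0.21877871] [ 0.99196777 -0.38869701  0.03100405]
[0.613 0.191 0.043] 0.9
knob [0.4538 0.0822 0.0462] 0.58
[0.613 0.187 0.048] 0.56
[0.615 0.187 0.048] 0.37
knob [0.455  0.0837 0.0462] 0.7
shift mm [-79.9 101.   -8.7] rot deg [ 12.7 -23.4 -56.6]
```

View pics/s6.png

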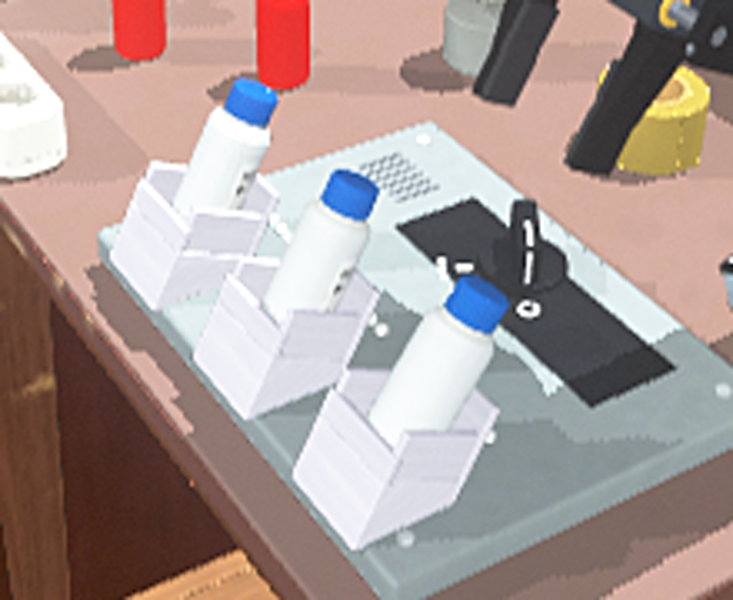

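All three bottles sit in their cradles, the new one leaning in cradle_1 at (440,370). The knob's pointer is still at the off ring (528,309). Next I'll go above the knob.

>>> move_arm(series="-80 101 -40 12.7 -23.4 -56.6; -80 101 -40 12.7 -23.4 -56.6; -80 101 -40 12.7 -23.4 -56.6; -80 101 -40 12.7 -23.4 -56.6; -80 101 -40 12.7 -23.4 -56.6; -80 101 -40 12.7 -23.4 -56.6; -80 101 -40 12.7 -23.4 -56.6; -80 101 -40 12.7 -23.4 -56.6", jaw=0.5)

```text
time: 10.95
position: [0.443, 0.0856, 0.2134]
tool_rot: [0.935, 0.349, 0.065, 0.002]
ft_force: [0.1, 0.8, 0.8]
grip_width: 0.0437
grip_force: 0.0
```

Run:
```python
from h import *
o=robot.get_obs();print(o['time'],o['position'],o['q'])
for c in("wrist","top","side"):
  p=robot.camera(c)
  for d in robot.tip_of(p,"selector_grip"):print(c,'knob',np.round(d["xyz"],4),d["p"],px(p,d["xyz"]))
  if c=="wrist":cv2.imwrite("pics/w7.png",p["img"][:,:,::-1])
K=np.array([.4563,.0855,.0])
go(K+[0,0,.15],rot(1.0-np.pi));go(K+[0,0,.057],rot(1.0-np.pi))
```

```text
10.95 [0.44303339 0.08555203 0.21343176] [-0.09249622  0.30303921  1.97361174  0.07849898  0.74723234  0.7099373 ]
wrist knob [0.4544 0.0873 0.0473] 0.86 [321.05842688 229.21268128]
side knob [ 0.3474 -0.3093 -0.0039] 0.56 [316.56764921 203.74096475]
shift mm [ 1.5  6.8 64.7] rot deg [  3.9  -6.6 -16.6]
shift mm [-10.    2.2 156.8] rot deg [  3.9  -6.6 -16.6]
```

View pics/w7.png

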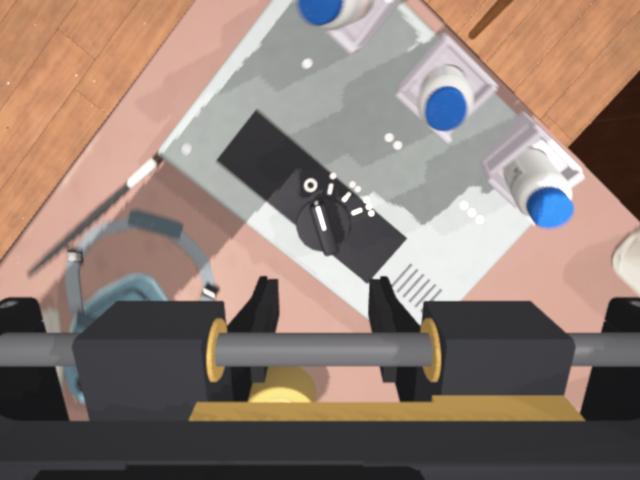

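The wrist view shows the knob bar at (324,228), pointing at the off ring (310,185). I'll align above it first.

>>> move_arm(series="1 7 25 3.9 -6.6 -16.6; 1 7 50 3.9 -6.6 -16.6; 1 7 65 3.9 -6.6 -16.6; 1 7 65 3.9 -6.6 -16.6; 1 7 65 3.9 -6.6 -16.6")

```text
time: 11.67
position: [0.4562, 0.0852, 0.1497]
tool_rot: [0.878, 0.479, 0.0, -0.001]
ft_force: [-0.1, 0.5, 0.3]
grip_width: 0.0435
grip_force: 0.0
```

Run:
```python
from h import *
p=robot.camera("wrist");o=robot.get_obs();print(o['time'],o['position'])
for d in robot.tip_of(p,"selector_grip"):print('knob',np.round(d["xyz"],4),d["p"],px(p,d["xyz"]))
K=np.array([.456,.086,.057])
go(K,rot(1.0-np.pi))
```

```text
11.7167 [0.45632912 0.08511287 0.15051053]
knob [0.4587 0.0885 0.0493] 0.63 [324.23498859 237.46248386]
knob [ 5.497e-01  8.690e-02 -1.000e-04] 0.27 [424.27644939 158.48136339]
shift mm [ 0.3 -1.1 94. ] rot deg [ 0.1 -0.1 -0. ]
```

>>> move_arm(series="1 -1 25 0 0 0; 1 -1 50 0 0 0; 1 -1 70 0 0 0; 1 -1 84 0 0 0; 1 -1 92 0 0 0; 1 -1 92 0 0 0; 1 -1 92 0 0 0")

```text
time: 12.35
position: [0.4572, 0.0862, 0.0593]
tool_rot: [0.877, 0.48, 0.001, 0.0]
ft_force: [0.4, -0.0, -0.3]
grip_width: 0.0435
grip_force: 0.0
```

>>> move_arm(series="0 0 0 0 0 0; 0 0 0 0 0 0; 0 0 0 0 0 0; 0 0 0 0 0 0; 0 0 0 0 0 0", jaw=0.05, newtons=12)

```text
time: 12.77
position: [0.4573, 0.0863, 0.059]
tool_rot: [0.877, 0.48, 0.001, 0.0]
ft_force: [0.0, -0.6, 0.1]
grip_width: 0.0179
grip_force: 0.0
```

>>> move_arm(series="0 0 0 0 0 0; 0 0 0 0 0 0; 0 0 0 0 0 0")

```text
time: 13.02
position: [0.4573, 0.0862, 0.0588]
tool_rot: [0.877, 0.48, 0.001, 0.0]
ft_force: [0.1, -0.4, 3.8]
grip_width: 0.0137
grip_force: 12.0
```

Gripped at 14 mm. I'll turn 28.6° clockwise from above, which is positive about the tool's z.

>>> move_arm(series="0 0 0 0 0 6; 0 0 0 0 0 12; 0 0 0 0 0 18; 0 0 0 0 0 24; 0 0 0 0 0 28.6; 0 0 0 0 0 28.6; 0 0 0 0 0 28.6")

```text
time: 13.6
position: [0.4573, 0.0862, 0.0586]
tool_rot: [0.968, 0.25, 0.001, 0.0]
ft_force: [0.5, 0.5, 1.5]
grip_width: 0.0205
grip_force: 12.1
```

>>> move_arm(series="0 0 0 0 0 0; 0 0 0 0 0 0; 0 0 0 0 0 0; 0 0 0 0 0 0", jaw=0.5)

```text
time: 13.93
position: [0.4568, 0.0862, 0.0584]
tool_rot: [0.969, 0.248, 0.001, -0.0]
ft_force: [0.5, 0.6, 0.2]
grip_width: 0.0386
grip_force: 0.0
```

>>> move_arm(series="0 0 -10 0 0 0; 0 0 -35 0 0 0; 0 0 -70 0 0 0; 0 0 -105 0 0 0; -30 0 -140 0 0 0; -60 0 -150 0 0 0; -60 0 -150 0 0 0")

```text
time: 14.52
position: [0.3994, 0.0567, 0.2104]
tool_rot: [0.969, 0.248, -0.0, -0.0]
ft_force: [-1.0, -0.2, -1.0]
grip_width: 0.0434
grip_force: 0.0
```

Run:
```python
from h import *
o=robot.get_obs();print(o['time'],o['position'],o['ft_force'])
s=robot.camera("side");p=robot.camera("wrist")
a=cv2.resize(s["img"][210:390,220:440],(550,450),interpolation=cv2.INTER_CUBIC)
b=cv2.resize(p["img"],(240,180))
b=np.vstack([b,np.zeros((270,240,3),np.uint8)])
cv2.imwrite("pics/s8.png",np.hstack([a,b])[:,:,::-1])
```

```text
14.5167 [0.39941192 0.05673197 0.21041232] [-1.03088986 -0.19576788 -1.03152187]
```

View pics/s8.png

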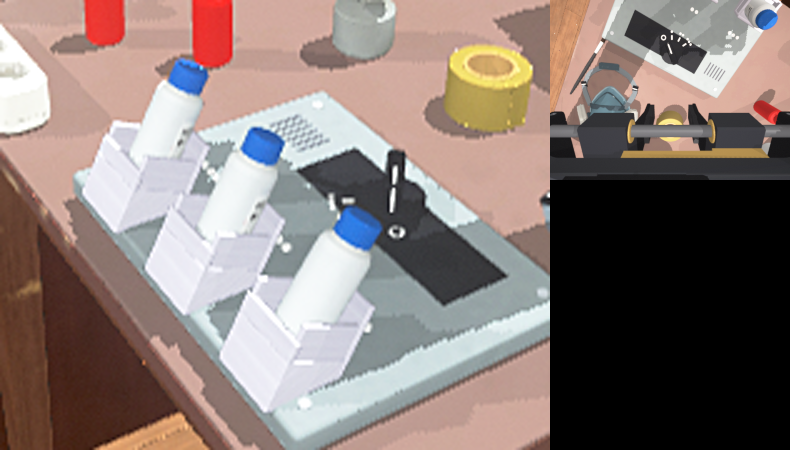

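The bottles are fine, but the pointer (393,185) is still at the off ring. The grip width grew to 20 mm, so the fingers twisted over the bar. I'll go back and repeat with a firmer grip, turning slowly.

Run:
```python
from h import *
go([.4568,.0862,.150],rot(1.0-np.pi));go([.4568,.0862,.056],rot(1.0-np.pi))
```

```text
shift mm [60.6  0.1 59.2] rot deg [  0.1  -0.2 -28.6]
shift mm [ 60.3  -0.  153.2] rot deg [  0.1  -0.2 -28.6]
```

>>> move_arm(series="60 0 30 0 0 -28.6; 60 0 60 0 0 -28.6; 60 0 60 0 0 -28.6; 60 0 60 0 0 -28.6; 60 0 90 0 0 -28.6; 60 0 120 0 0 -28.6; 60 0 145 0 0 -28.6; 60 0 153 0 0 -28.6")

```text
time: 15.28
position: [0.4559, 0.0866, 0.0523]
tool_rot: [0.877, 0.48, -0.001, -0.001]
ft_force: [-9.2, -0.1, 76.6]
grip_width: 0.0438
grip_force: 38.7
```

>>> move_arm(series="0 0 0 0 0 0; 0 0 0 0 0 0; 0 0 0 0 0 0; 0 0 0 0 0 0; 0 0 0 0 0 0; 0 0 0 0 0 0; 0 0 0 0 0 0; 0 0 0 0 0 0", jaw=0.05, newtons=35)

```text
time: 15.95
position: [0.4573, 0.0862, 0.0556]
tool_rot: [0.877, 0.48, 0.001, 0.0]
ft_force: [0.5, 0.2, -2.0]
grip_width: 0.014
grip_force: 33.6
```

>>> move_arm(series="0 0 0 0 0 2; 0 0 0 0 0 4; 0 0 0 0 0 6; 0 0 0 0 0 8; 0 0 0 0 0 10; 0 0 0 0 0 12; 0 0 0 0 0 13; 0 0 0 0 0 13")

```text
time: 16.62
position: [0.4573, 0.0862, 0.0556]
tool_rot: [0.926, 0.378, 0.001, 0.0]
ft_force: [-0.0, -1.5, -0.4]
grip_width: 0.0138
grip_force: 35.0
```

The width stays at 13.8 mm, so the knob follows now. The fast descent did bump the disc for a moment, so I'll retreat gently. I'll finish the turn.

>>> move_arm(series="0 0 0 0 0 2; 0 0 0 0 0 5; 0 0 0 0 0 8; 0 0 0 0 0 11; 0 0 0 0 0 14; 0 0 0 0 0 15.7; 0 0 0 0 0 15.7; 0 0 0 0 0 15.7")

```text
time: 17.28
position: [0.4571, 0.0862, 0.0556]
tool_rot: [0.969, 0.248, 0.001, -0.0]
ft_force: [-0.2, -0.8, 0.5]
grip_width: 0.0137
grip_force: 35.0
```

>>> move_arm(series="0 0 0 0 0 0; 0 0 0 0 0 0; 0 0 0 0 0 0; 0 0 0 0 0 0; 0 0 0 0 0 0", jaw=0.5)

```text
time: 17.7
position: [0.457, 0.0863, 0.0555]
tool_rot: [0.969, 0.247, 0.001, -0.0]
ft_force: [-0.2, -0.1, 0.6]
grip_width: 0.0385
grip_force: 0.0
```

>>> move_arm(series="0 0 -10 0 0 0; 0 0 -30 0 0 0; 0 0 -60 0 0 0; 0 0 -100 0 0 0; -30 0 -140 0 0 0; -60 0 -150 0 0 0; -60 0 -150 0 0 0; -60 0 -150 0 0 0")

```text
time: 18.37
position: [0.403, 0.0572, 0.2065]
tool_rot: [0.969, 0.247, 0.002, 0.0]
ft_force: [0.2, 0.4, 0.3]
grip_width: 0.0434
grip_force: 0.0
```

Run:
```python
from h import *
o=robot.get_obs();print(o['time'],o['position'],o['ft_force'])
s=robot.camera("side");p=robot.camera("wrist")
a=cv2.resize(s["img"][210:390,220:440],(440,360),interpolation=cv2.INTER_CUBIC)
u,v=px(p,[.457,.086,.045]).astype(int);print(u,v)
b=cv2.resize(p["img"][max(v-60,0):max(v-60,0)+120,u-60:u+60],(360,360),interpolation=cv2.INTER_CUBIC)
cv2.imwrite("pics/s9.png",np.hstack([a,b])[:,:,::-1])
for d in robot.tip_of(s,"bottle_new"):print(np.round(d["xyz"],3),round(d["p"],2))
```

```text
18.3667 [0.40299254 0.05718713 0.20645673] [0.19302318 0.39235976 0.30440781]
323 147
[0.615 0.188 0.046] 0.76
[ 0.516 -0.278 -0.003] 0.65
[ 0.447 -0.195  0.   ] 0.6
```

View pics/s9.png

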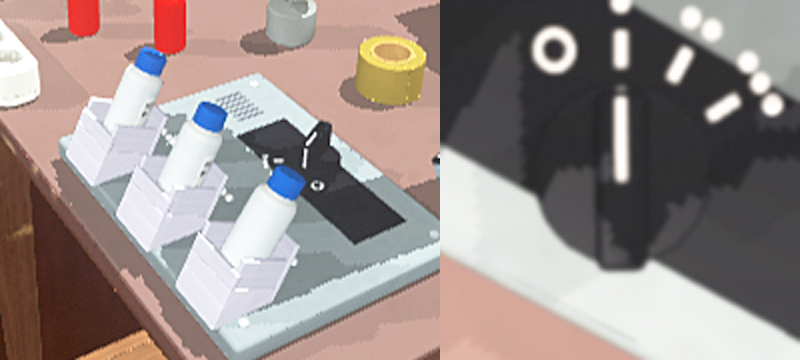

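The pointer (620,140) lines up with the one-dot mark (620,50), and all three bottles sit in their cradles. The arm is clear, so I'll hand in.

```bash
python3 -c "
from rig import robot
print(robot.hand_in())"
```

```text
the job is handed in; nothing more can be done
None
```

The slim bottle is seated in the free cradle (cradle 1), the selector is at its one-dot mark after a second, firmer try, and the job is handed in; no verdict was returned, and on that second descent the fingers briefly bumped the knob's disc (about 77 N at the wrist, limit 120 N).

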